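# Close up the mosaic tile case

## Robot

A 6-joint arm with a two-finger parallel gripper is mounted at the origin on the work surface. World frame = base frame: x ahead of the robot, y to its left, z up, the work surface at z = 0. Lengths are in m, angles in rad, forces in N, time in s.
With the tool pointing down it reaches from about 0.35 to 0.775 m from the base axis. Payload 5.5 kg.
Tool frame: the origin (TCP) lies midway between the tips of the shut fingers; the grasp point (between the pads) lies 19 mm behind it; z points along the fingers, y is the line along which they close (so a half turn about z gives the same grasp; the last joint's range is limited). The gripper opens to 85 mm and grips with 20 to 120 N. Pads are 22 mm wide; open, the fingers measure 114 mm over their backs; the gripper's body (76 mm by 85 mm) begins 54 mm behind the grasp point. The pads swing forward as they close: fully open they stand 13 mm farther back than shut.
Start: joints at [-1.259, 0.313, 0.046, 1.304, 0, 1.431], TCP at [0.251, -0.517, 0.231] pointing down, gripper open.
Joint ranges: [-2.76, 2.76], [-0.86, 1.69], [-1.03, 1.26], [-2.2, 2.34], [-1.47, 1.5], [-3.14, 3.14]. Speed limits (rad/s): [2.57, 2.57, 3.14, 3.14, 3.14, 3.14].

## Interface

Orientations are given as a unit quaternion [x, y, z, w].
In Python, from bench import ctrl, viewer, job, nets gives the robot as it stands. The module is installed in compiled form; this text tells all that it offers.
- The arm moves only by the shell command python3 -m creep 'ROWS' [OPENING] [FORCE]. ROWS is JSON, a list of rows, each a list of 2 entries, a list of its own where there are three numbers: the shift along the tool's x, y, z scaled (see below), then the turn, a rotation vector about the tool's x, y, z scaled (see below). In form: [[[x, y, z], [ax, ay, az]], ...]. A call has 1 to 5 rows; each row is the pose to reach, as a shift and turn from the pose commanded when the call began, along the tool's axes at that moment; what a row does not reach only later rows make up. The controller multiplies each number of a shift by 0.12 m and each number of a turn by 120 degrees. A row lasts 1/8 s, in which the tool goes at most 62.5 mm and 10.7 degrees, less where a joint would pass 70% of its speed; a pose out of reach is approached as far as the arm can. A call with a number of a shift or a turn outside -1 to 1 is refused whole. A call with a gripper value outside its range is refused whole. OPENING is the closure, from -1 (fully open) to 1 (shut), set as the call begins (- or left out, the last holds). The fingers move at their own pace and stop on an object; FORCE is the grip in N (left out, the last holds). Time passes only in rows, so rows that repeat a pose let the fingers close. It gives the time, the measured TCP pose, the force, the opening and the grip force at its end, in the units of the state.
- ctrl.read_state(): the state, without advancing time (a new reading comes with each control period).
- viewer.snapshot(name): name is "scene" or "top" or "wrist"; returns a dict with "img" (420x560x3 uint8, red, green, blue), "range_z" (420x560 float32, m along the optical axis (not along the pixel's ray), 0 where there is no reading), "intrinsics" (3x3 intrinsics, pixels), "k1" (the pictures are not rectified: a ray, as slopes to the right and down, at radius r is drawn at 1 + k1 r^2 times it, then the intrinsics apply), "camera_from_world" (4x4, takes a point from world to camera coordinates); the wrist camera has in their place "tool_from_camera" (4x4, takes a point from camera to tool coordinates, whose origin is the TCP and whose axes are the flange's). Camera axes: x right, y up, looking along -z (the intrinsics and any distortion apply to the point x, -y, -z); pixel columns grow to the right and rows downward; lengths in m; the calibration is good to about 2 mm. A picture is of the moment at which its call begins: read the wrist's pose just before it.
- job.close_job(): hands the job in; it is judged then, once.
Trained networks look in a picture, given as the dict that the camera call returned (one of the last four; its "shot" number tells which), for a name from the list of things; names that differ only in an ending like _2 or _b are one class to them, and where a whole thing is asked for, a point or a joint stands for the part that bears it (a point fixed in the world has none). Each returns a list of dicts, best first, with "p" (0 to 1); they miss things now and then, are a little off and sometimes report something else, mostly with a low value. They report only what shows in the picture. A call takes as long as a camera call.
- nets.silhouettes(name, picture): "pixels" (420x560 bool, what is visible of it) and "bbox" ([left, top, right, bottom] in pixels, round what is visible of it).
- nets.tip_of(name, picture): "point" ([column, row] in pixels: a listed point, or the origin of a listed thing).
The state is a dict: "clock": time; "joints": joint angles; "qvel": joint speeds; "joint_efforts": joint torques, N m; "ee_pos": TCP position; "tcp_rot": TCP orientation; "wrist_force": force on the tool from outside, world axes, zero at the start; "wrist_torque": the same for the moment, N m; "grip_width": opening from 0.0 (shut) to 1.0 (fully open); "gripper_force": force on a finger pad.
Only numpy, scipy, OpenCV 4.12 (cv2) and the standard library are available. Lean on these libraries where they do the work, as an engineer would, in place of code of your own. Each camera call takes 0.05 s, during which the arm holds its last target. There are 200 camera calls.

## Task

Close up the mosaic tile case with the fingertips alone, gripping and lifting nothing: push each of its two trays in by its front until it is fully home, flush with the front of the case, keeping the fingers out of the trays. Only then push the raised lid over from behind and down until it is fully shut, touching just its outside and not letting it slam. Leave everything else on the bench where it stands.

Things in the scene. Friction and masses are not known exactly. Their poses are not given: they have to be found in the camera images.
- case: low wooden case fixed to the bench, 150 (x) x 290 (y) x 62 high; origin under its centre, x from the open front (x = -75 mm) to the closed back (+75), y to its left, z up. Outer walls 62 high (sides 10 thick, back 8), middle divider 10 thick, 56 high. Two bays 130 wide centred at y = +70 and -70, open on top while the lid is up. Turned up to 0.3 rad
- lid (a joint): hinge of the wooden lid on the top back edge of the case: 0 = shut (level), positive = raised, rad, up to 1.5. It starts at 1.05 to 1.3, leaning forwards over the case. The hinge is stiff: the lid stays where it is left and takes about 0.5 to 3 N at its free edge to push shut
- lid_hinge (a point): middle of the hinge line, top back edge of the case, 62 mm above the bench; the hinge runs along the case's y. Axes as the case's
- lid_edge (a point): middle of the lid's free (front) edge on its plain outer face, 166 mm from the hinge line and 10 mm out from the hinge plane. Lid 294 wide, 8 thick; along the free edge a 6 mm lip hangs to 20 mm below the hinge plane and comes down in front of the trays. Shut, the outer face is level, 72 mm above the bench
- lid_lining: 2 mm cork lining of the lid's inner face and of the inside of its lip; origin on the hinge line; fingers that touch it are gripping or pulling the lid from inside
- tray_left: loose open plywood tray with rows of grey slate strips, 140 (x) x 125 (y) x 50 high, walls 6, about 0.35 kg; origin under its centre, axes as the case's. It stands on the bench part-way in the left bay (case y = +70 mm), 2.5 mm play each side, sticking out 35 to 70 mm. It slides along the case's x with 1 to 6 N; pushed to the back wall its front is 2 mm behind the case's front
- tray_left_front (a point): middle of the top edge of that tray's flat front face, 50 mm above the bench; the face is 125 wide and reaches down to the bench (its card holder is only for show). In the case's frame its x is -75 mm when flush with the case's front, less when the tray sticks out
- tray_left_inside: the inner facing of the front wall (8 mm behind the front face) and the tiles of the left tray (fixed in it, tops about 32 mm above the bench); origin at the tray's own origin; fingers that touch it are in the tray, not on its front
- tray_right: loose open plywood tray with rows of pale square tiles, 140 (x) x 125 (y) x 50 high, walls 6, about 0.35 kg; origin under its centre, axes as the case's. It stands on the bench part-way in the right bay (case y = -70 mm), 2.5 mm play each side, sticking out 35 to 70 mm. It slides along the case's x with 1 to 6 N; pushed to the back wall its front is 2 mm behind the case's front
- tray_right_front (a point): middle of the top edge of that tray's flat front face, 50 mm above the bench; the face is 125 wide and reaches down to the bench (its card holder is only for show). In the case's frame its x is -75 mm when flush with the case's front, less when the tray sticks out
- tray_right_inside: the inner facing of the front wall (8 mm behind the front face) and the tiles of the right tray (fixed in it, tops about 32 mm above the bench); origin at the tray's own origin; fingers that touch it are in the tray, not on its front
- glue_bottle: white glue bottle with red cap, 60 across, 170 high, standing to the left of the case; origin under its centre
- brush_pot: yellow pot of brushes, 80 across, pot 85 high, brushes to about 170; to the right of the case; origin under its centre
- ink_jar: small glass jar, 40 across, 42 high, standing about 70 mm or more in front of the trays, midway between them; origin under its centre
- hammer: small hammer, 220 long, lying to the right in front of the case; origin under its middle
- glue_tube: aluminium glue tube, 105 x 30 x 14, lying to the left in front of the case; origin under its middle

How it is judged:
On the way, in this order (a step that is already met when the one before it is completed fails the run):
1. both trays are fully home while the lid is still raised (x of each of tray_left_front, tray_right_front in the frame of case above -0.08 m and z of each of tray_left_front, tray_right_front in the frame of case below 0.058 m and value of joint lid above 0.6 rad), for 0.2 s.
2. the lid is fully shut over them (x of each of tray_left_front, tray_right_front in the frame of case above -0.08 m and z of each of tray_left_front, tray_right_front in the frame of case below 0.058 m and value of joint lid below 0.04 rad), for 0.2 s.
At the end, for the whole second after the job is handed in: Both trays stand on the bench in their bays, at rest, front faces no more than 5 mm out from the front of the case, and the lid is shut to within 0.04 rad (about 6 mm at its edge) (all of step 2 and linear speed of each of tray_left, tray_right below 0.01 m/s); the robot touches nothing.
It fails at once if a tray is lifted more than 12 mm or tipped more than 0.2 rad (height (world z) of any of tray_left, tray_right above 0.012 m or angle between any of tray_left, tray_right's own z axis and vertical above 0.2 rad).
It fails at once if the fingers reach into a tray or grip its wall (contact force between the fingers and tray_left_inside above 0.5 N or contact force between the fingers and tray_right_inside above 0.5 N).
It fails at once if the lid is gripped or pulled from its inside (contact force between the fingers and lid_lining above 0.5 N).
It fails at once if the lid slams: it swings shut faster than 2.5 rad/s (velocity of joint lid below -2.5 rad/s).
It fails at once if a bystander is moved more than 30 mm (lifting included) (distance of any of glue_bottle, brush_pot, ink_jar, hammer, glue_tube from where it was at the start of the episode above 0.03 m).
It also fails if it takes over 51 s, if anything falls off the work surface, if the arm or the gripper's body presses on something with over 40 N, if the wrist force passes 120 N, or if a joint passes its speed limit or range.

## Working session

There is one attempt and no reset: what is moved stays moved. The work goes in short steps, Python scripts to look and compute and a shell command to move; the robot and the scene stay as the last step left them, time stands still between calls to the robot, and variables do not carry over. Pictures are saved under pics/ and viewed, at most 10 in all, crops included, and the job is handed in when it is done.

```bash
mkdir -p pics; cat > h.py <<'E'
import numpy as np, cv2
from bench import ctrl, viewer, job, nets
from scipy.spatial.transform import Rotation as R
def world(pic,uv,z=None,depth=None):
    K=np.array(pic["intrinsics"]);k1=pic["k1"]
    d=np.array([(uv[0]-K[0,2])/K[0,0],(uv[1]-K[1,2])/K[1,1]]);s=d.copy()
    for _ in range(20): s=d/(1+k1*(s@s))
    C=np.linalg.inv(np.array(pic["camera_from_world"]))
    ray=C[:3,:3]@np.array([s[0],-s[1],-1.]);o=C[:3,3]
    t=depth if depth is not None else (z-o[2])/ray[2]
    return o+t*ray
def dep(pic,uv):
    u,v=int(round(uv[0])),int(round(uv[1]));p=pic["range_z"][max(v-1,0):v+2,max(u-1,0):u+2];p=p[p>0]
    return float(np.median(p)) if p.size else None
def save(pic,n): cv2.imwrite(f"pics/{n}.png",pic["img"][:,:,::-1])
E
python3 - <<'E'
from h import *
np.set_printoptions(precision=4,suppress=True)
st=ctrl.read_state();print(st["clock"],st["ee_pos"],st["tcp_rot"])
Z=dict(lid_hinge=.062,lid_edge=None,tray_left_front=.05,tray_right_front=.05,glue_bottle=0,brush_pot=0,ink_jar=0,hammer=0,glue_tube=0,case=0)
for c in("scene","top"):
    p=viewer.snapshot(c);save(p,c+"0")
    C=np.linalg.inv(p["camera_from_world"]);print(c,C[:3,3])
    for n,z in Z.items():
        r=nets.tip_of(n,p)
        if r:
            uv=r[0]["point"];d=dep(p,uv)
            print(n,round(r[0]["p"],2),np.round(uv), world(p,uv,z=z) if z is not None else '', world(p,uv,depth=d) if d else '')
E
```

```text
0.0 [ 0.2508 -0.5168  0.2304] [ 0.9746  0.224  -0.0001 -0.0009]
scene [ 0.6603 -0.5617  1.2157]
lid_hinge 0.76 [329. 244.] [ 0.6743 -0.065   0.062 ] [ 0.674  -0.0769  0.0896]
lid_edge 0.75 [315. 208.]  [ 0.6261 -0.0493  0.2048]
tray_left_front 0.91 [274. 192.] [0.5071 0.0468 0.05  ] [0.5071 0.0468 0.05  ]
tray_right_front 0.84 [240. 236.] [ 0.4555 -0.0932  0.05  ] [ 0.4469 -0.0735  0.0008]
glue_bottle 0.62 [346. 169.] [0.6778 0.1917 0.    ] [0.6772 0.1684 0.0377]
brush_pot 0.62 [260. 330.] [ 0.5588 -0.2977  0.    ] [ 0.5591 -0.2985  0.0037]
ink_jar 0.65 [269. 250.] [ 0.5291 -0.0942  0.    ] [ 0.5319 -0.1043  0.0264]
hammer 0.58 [192. 349.] [ 0.4136 -0.3776  0.    ] [ 0.4186 -0.3813  0.0245]
glue_tube 0.63 [268. 100.] [0.4072 0.3729 0.    ] [0.4103 0.3613 0.0151]
case 0.68 [303. 241.] [ 0.6091 -0.0482  0.    ] [ 0.6169 -0.1268  0.1861]
top [ 0.4373 -0.0119  1.0299]
lid_hinge 0.72 [302. 158.] [ 0.676  -0.0641  0.062 ] [ 0.6558 -0.0597  0.144 ]
lid_edge 0.85 [299. 166.]  [ 0.6195 -0.0496  0.2155]
tray_left_front 0.76 [262. 224.] [0.5062 0.0356 0.05  ] [0.5062 0.0356 0.0504]
tray_right_front 0.64 [309. 242.] [ 0.4615 -0.0835  0.05  ] [ 0.4618 -0.0845  0.0374]
glue_bottle 0.71 [204. 164.] [0.6689 0.198  0.    ] [0.6462 0.1774 0.1009]
brush_pot 0.62 [391. 207.] [ 0.5601 -0.3055  0.    ] [ 0.5595 -0.3042  0.0049]
ink_jar 0.53 [272. 277.] [0.3707 0.0087 0.    ] [0.3733 0.0079 0.0407]
hammer 0.71 [425. 259.] [ 0.4224 -0.3914  0.    ] [ 0.4227 -0.3842  0.0195]
glue_tube 0.94 [126. 266.] [0.3932 0.3936 0.    ] [0.3939 0.3876 0.0152]
case 0.64 [294. 189.] [ 0.6059 -0.0452  0.    ] [ 0.5966 -0.0434  0.0567]
```

View pics/top0.png

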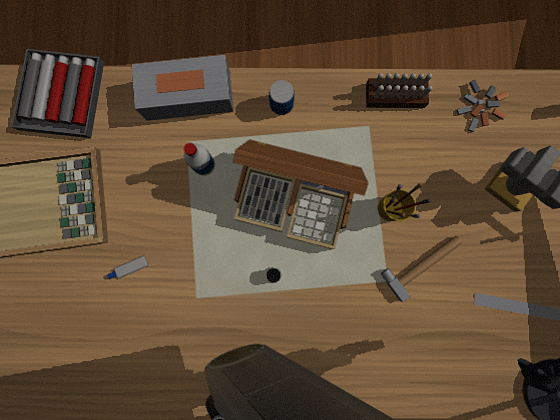

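View pics/scene0.png

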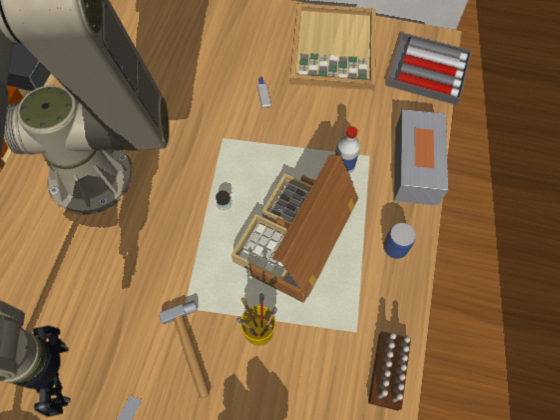

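The top view shows the case turned clockwise, with the raised lid's edge running from (240,148) to (365,185) and the tray fronts near (262,224) and (313,242). The ink jar is at (273,275). The scene view agrees. Next I'll refine the yaw and lid angle from depth.

```bash
cat >> h.py <<'E'
def cloud(pic,mask):
    K=np.array(pic["intrinsics"]);D=np.array([pic["k1"],0,0,0,0.])
    m=mask&(pic["range_z"]>0);v,u=np.nonzero(m);t=pic["range_z"][m]
    s=cv2.undistortPoints(np.c_[u,v].astype(np.float64)[:,None],K,D)[:,0]
    C=np.linalg.inv(np.array(pic["camera_from_world"]))
    return (C[:3,:3]@np.c_[s[:,0]*t,-s[:,1]*t,-t].T).T+C[:3,3]
E
python3 - <<'E'
from h import *
np.set_printoptions(precision=4,suppress=True)
for c in("scene","top"):
    p=viewer.snapshot(c)
    r=nets.silhouettes("lid",p)
    P=cloud(p,cv2.erode(r[0]["pixels"].astype(np.uint8),np.ones((3,3)))>0)
    best=None;rng=np.random.default_rng(0)
    for _ in range(500):
        a,b,d=P[rng.choice(len(P),3,False)];n=np.cross(b-a,d-a);n/=np.linalg.norm(n)+1e-12
        i=abs((P-a)@n)<.003
        if best is None or i.sum()>best.sum(): best=i
    Q=P[best];m=Q.mean(0);n=np.linalg.svd(Q-m,full_matrices=False)[2][2];n*=np.sign(n[2])
    yaw=np.arctan2(n[1],n[0]);print(c,r[0]["p"],len(P),len(Q),"n",n,"yaw",yaw,"lid",np.arctan2(np.hypot(*n[:2]),n[2]))
    a=-.28 if abs(yaw+.28)>.15 else yaw
    ex=np.array([np.cos(a),np.sin(a),0]);ey=np.array([-ex[1],ex[0],0])
    # hinge line: plane 10mm out, at z=.062
    o=m-n*.01; h=o+np.array([n[0],n[1],0])/np.hypot(*n[:2])*( (m-.01*n)[2]-.062)*n[2]/np.hypot(*n[:2])
    print(" lid y range",np.percentile(Q@ey,[.5,99.5]),"zmax",Q[:,2].max(),"hinge xcase",h@ex)
    for t in("tray_left","tray_right"):
        r=nets.silhouettes(t,p)
        P=cloud(p,r[0]["pixels"]);P=P[abs(P[:,2]-.05)<.006]
        print(t,r[0]["p"],len(P),"front xcase",np.percentile(P@ex,[0,1,3]),"y",np.percentile(P@ey,[1,99]))
    for t in ("ink_jar","brush_pot","glue_bottle"):
        r=nets.silhouettes(t,p);
        if r: P=cloud(p,r[0]["pixels"]);P=P[P[:,2]>.03];print(t,r[0]["p"],"case-axes x,y",np.percentile(P@ex,[2,98]),np.percentile(P@ey,[2,98]))
E
```

```text
scene 0.86 5142 4173 n [ 0.8824 -0.2165  0.4177] yaw -0.2406250692922986 lid 1.139892658903397
 lid y range [-0.0473  0.2359] zmax 0.22122785807241263 hinge xcase 0.674695325607169
tray_left 0.87 341 front xcase [0.4771 0.4775 0.4783] y [0.0882 0.2322]
tray_right 0.85 428 front xcase [0.4665 0.4673 0.4676] y [-0.0359  0.0895]
brush_pot 0.97 case-axes x,y [0.5739 0.649 ] [-0.1975 -0.1226]
glue_bottle 0.69 case-axes x,y [0.5736 0.6489] [-0.1974 -0.1218]
top 0.83 3217 1790 n [ 0.8796 -0.2142  0.4247] yaw -0.23890420222798578 lid 1.1321123922199952
 lid y range [-0.0471  0.2367] zmax 0.22081198303017358 hinge xcase 0.6773583276680442
tray_left 0.97 540 front xcase [0.4796 0.4799 0.4804] y [0.1023 0.2271]
tray_right 0.98 542 front xcase [0.4692 0.4694 0.4698] y [-0.0378  0.0866]
ink_jar 0.69 case-axes x,y [0.3509 0.3836] [0.0788 0.1105]
brush_pot 0.92 case-axes x,y [0.574  0.6484] [-0.1977 -0.1226]
glue_bottle 0.63 case-axes x,y [0.5736 0.6263] [0.3206 0.3692]
```

```bash
cat >> h.py <<'E'
A=-.24
ex=np.array([np.cos(A),np.sin(A),0]);ey=np.array([-ex[1],ex[0],0]);B=np.c_[ey,ex,[0,0,-1.]]
def go(X,Y,Z,tilt):
    s=ctrl.read_state();Rc=R.from_quat(s["tcp_rot"]);p=np.array(s["ee_pos"])
    Rt=R.from_matrix(B)*R.from_rotvec([-tilt,0,0])
    d=Rc.inv().apply(X*ex+Y*ey+np.array([0,0,Z])-p)/.12
    w=np.degrees((Rc.inv()*Rt).as_rotvec())/120
    print("t",round(s["clock"],2),"now XYZ",np.round([p@ex,p@ey,p[2]],4),"F",np.round(s["wrist_force"],1),"shift",np.round(d,3),"turn",np.round(w,3))
E
python3 -m creep '[[[0.98,-0.87,0],[0,0,-0.42]],[[0.98,-0.87,0],[0,0,-0.42]],[[0.98,-0.87,0],[0,0,-0.42]],[[0.98,-0.87,0],[0,0,-0.42]],[[0.98,-0.87,0],[0,0,-0.42]]]' 1 60
python3 -c "
from h import *
go(.435,.0245,.15,.3); print(np.round(ctrl.read_state()['joints'],2)); print(viewer.snapshot('wrist')['tool_from_camera'])"
```

```text
clock: 2.42
ee_pos: [0.3116, -0.3715, 0.2316]
tcp_rot: [0.785, 0.62, -0.0, 0.0]
wrist_force: [0.3, -0.3, -0.3]
grip_width: -0.003
gripper_force: 0.0
t 2.42 now XYZ [ 0.391  -0.2868  0.2316] F [ 0.3 -0.3 -0.3] shift [2.592 0.384 0.679] turn [-0.143 -0.     0.003]
[-1.04  0.14 -0.18  1.25 -0.    0.77]
[[-2.05246515e-04  9.45833927e-01  3.24650799e-01  8.59842667e-02]
 [ 9.99999638e-01  4.62300269e-04 -7.14653528e-04 -3.03242153e-04]
 [-8.26029704e-04  3.24650535e-01 -9.45833679e-01 -1.42878650e-01]
 [ 0.00000000e+00  0.00000000e+00  0.00000000e+00  1.00000000e+00]]
```

```bash
python3 -m creep '[[[1,0.19,0],[-0.07,0,0]],[[1,0.19,0],[-0.07,0,0]]]'
python3 -m creep '[[[1,0.19,0],[-0.073,0,0]],[[1,0.19,0],[-0.073,0,0]],[[1,0.19,0],[-0.073,0,0]]]'
python3 -c "
from h import *
go(.435,.0245,.12,.3)"
```

```text
clock: 2.72
ee_pos: [0.3602, -0.2588, 0.2295]
tcp_rot: [0.786, 0.614, 0.046, 0.056]
wrist_force: [0.6, -0.7, 0.9]
grip_width: 0.006
gripper_force: 0.0
clock: 3.1
ee_pos: [0.4127, -0.1451, 0.235]
tcp_rot: [0.775, 0.613, 0.093, 0.117]
wrist_force: [0.1, -0.6, 0.7]
grip_width: 0.0
gripper_force: 0.0
t 3.1 now XYZ [ 0.4354 -0.0429  0.235 ] F [ 0.1 -0.6  0.7] shift [ 0.561 -0.283  0.916] turn [ 0.    -0.001  0.003]
```

```bash
python3 -m creep '[[[0.56,-0.37,0.89],[0,0,0]],[[0.56,-0.37,0.89],[0,0,0]],[[0.56,-0.37,0.89],[0,0,0]]]'
python3 -c "
from h import *
go(.425,.0245,.025,.3);save(viewer.snapshot('scene'),'s1')"
```

```text
clock: 3.48
ee_pos: [0.4138, -0.0799, 0.1153]
tcp_rot: [0.778, 0.611, 0.09, 0.114]
wrist_force: [-0.3, -0.4, -0.5]
grip_width: -0.001
gripper_force: 0.0
t 3.48 now XYZ [0.4209 0.0208 0.1153] F [-0.3 -0.4 -0.5] shift [ 0.03  -0.183  0.731] turn [-0.004 -0.001  0.   ]
```

View pics/s1.png

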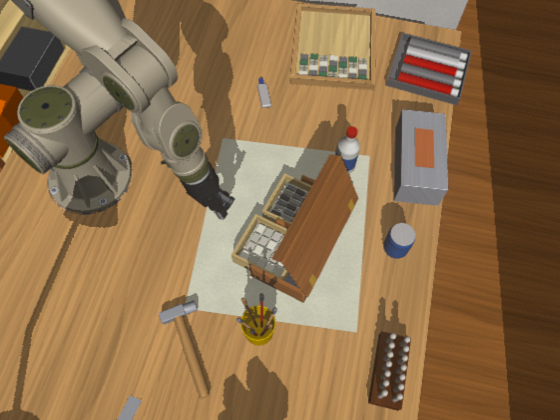

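The fingertips are at (225,212), in front of the right tray at about (245,245), with clear space around them. I'll descend next.

```bash
python3 -m creep '[[[0.03,-0.18,0.73],[0,0,0]],[[0.03,-0.18,0.73],[0,0,0]],[[0.03,-0.18,0.73],[0,0,0]]]'
python3 -c "
from h import *
go(.500,.0245,.025,.3)"
```

```text
clock: 3.9
ee_pos: [0.4239, -0.0811, 0.0293]
tcp_rot: [0.778, 0.61, 0.092, 0.117]
wrist_force: [0.0, -0.2, 0.0]
grip_width: -0.002
gripper_force: 0.0
t 3.9 now XYZ [0.4311 0.022  0.0293] F [ 0.  -0.2  0. ] shift [0.022 0.539 0.203] turn [-0.001  0.    -0.001]
```

```bash
python3 -m creep '[[[0.02,0.11,0.04],[0,0,0]],[[0.02,0.22,0.08],[0,0,0]],[[0.02,0.33,0.12],[0,0,0]],[[0.02,0.43,0.16],[0,0,0]],[[0.02,0.5,0.18],[0,0,0]]]'
python3 -m creep '[[[0,0,0],[0,0,0]]]'
python3 -c "
from h import *
go(.515,.0245,.025,.3)"
```

```text
clock: 4.53
ee_pos: [0.4867, -0.0924, 0.0264]
tcp_rot: [0.778, 0.611, 0.092, 0.117]
wrist_force: [-2.5, 1.3, 2.3]
grip_width: 0.001
gripper_force: 1.4
clock: 4.65
ee_pos: [0.4871, -0.0926, 0.0267]
tcp_rot: [0.778, 0.611, 0.092, 0.118]
wrist_force: [-0.4, 0.0, -0.2]
grip_width: 0.004
gripper_force: 0.0
t 4.65 now XYZ [0.4951 0.0258 0.0267] F [-0.4  0.  -0.2] shift [-0.011  0.154  0.062] turn [ 0. -0.  0.]
```

Contact gave about 2.8 N. I'll creep until it hits the back wall.

```bash
python3 -m creep '[[[0,0.04,0.013],[0,0,0]],[[0,0.08,0.026],[0,0,0]],[[0,0.11,0.035],[0,0,0]]]'
python3 -m creep '[[[0,0.02,0.006],[0,0,0]],[[0,0.04,0.012],[0,0,0]]]'
python3 -c "
from h import *
go(.515,.0245,.025,.3)
p=viewer.snapshot('top')
for t in('tray_left','tray_right'):
        r=nets.silhouettes(t,p)
        P=cloud(p,r[0]['pixels']);P=P[abs(P[:,2]-.05)<.006]
        print(t,r[0]['p'],len(P),'front xcase',np.percentile(P@ex,[0,1,3]),'y',np.percentile(P@ey,[1,99]))
"
```

```text
clock: 5.03
ee_pos: [0.4994, -0.0956, 0.0262]
tcp_rot: [0.778, 0.611, 0.092, 0.117]
wrist_force: [-0.4, 0.7, -0.8]
grip_width: -0.0
gripper_force: 0.6
clock: 5.28
ee_pos: [0.5042, -0.0968, 0.0262]
tcp_rot: [0.778, 0.611, 0.092, 0.117]
wrist_force: [-1.4, 0.1, -0.2]
grip_width: -0.001
gripper_force: 0.7
t 5.28 now XYZ [0.5127 0.0258 0.0262] F [-1.4  0.1 -0.2] shift [-0.011  0.015  0.015] turn [-0. -0.  0.]
tray_left 0.61 489 front xcase [0.47949036 0.47972185 0.48003784] y [0.10317864 0.22688355]
tray_right 0.8 286 front xcase [0.52178672 0.52240952 0.52268636] y [-0.03653425  0.08776691]
```

```bash
python3 -m creep '[[[0,0.015,0.005],[0,0,0]],[[0,0.03,0.01],[0,0,0]]]'
python3 -m creep '[[[0,0.015,0.005],[0,0,0]],[[0,0.03,0.01],[0,0,0]]]'
python3 -m creep '[[[0,0.015,0.005],[0,0,0]],[[0,0.03,0.01],[0,0,0]]]'
```

```text
clock: 5.68
ee_pos: [0.5078, -0.0977, 0.0264]
tcp_rot: [0.778, 0.611, 0.092, 0.117]
wrist_force: [-2.6, 1.5, 1.3]
grip_width: 0.004
gripper_force: 1.4
clock: 5.92
ee_pos: [0.5099, -0.0981, 0.0255]
tcp_rot: [0.778, 0.611, 0.091, 0.116]
wrist_force: [-10.5, 1.9, 8.3]
grip_width: -0.001
gripper_force: 5.4
clock: 6.18
ee_pos: [0.5102, -0.0978, 0.024]
tcp_rot: [0.778, 0.611, 0.089, 0.114]
wrist_force: [-18.2, 4.5, 13.9]
grip_width: 0.004
gripper_force: 9.7
```

Force is now 18 N, so the right tray is home. I'll back off and go over to the left tray.

```bash
python3 -m creep '[[[0,-0.3,-0.1],[0,0,0]],[[0,-0.62,-0.2],[0,0,0]]]'
python3 -c "
from h import *
go(.443,.095,.07,.3);go(.443,.165,.025,.3)"
```

```text
clock: 6.42
ee_pos: [0.4399, -0.0813, 0.0275]
tcp_rot: [0.777, 0.611, 0.093, 0.118]
wrist_force: [-0.7, -0.0, -0.1]
grip_width: 0.006
gripper_force: 0.0
t 6.42 now XYZ [0.4466 0.0256 0.0275] F [-0.7 -0.  -0.1] shift [ 0.578  0.077 -0.347] turn [0.001 0.    0.   ]
t 6.42 now XYZ [0.4466 0.0256 0.0275] F [-0.7 -0.  -0.1] shift [ 1.161 -0.034  0.011] turn [0.001 0.    0.   ]
```

```bash
python3 -m creep '[[[0.3,0.08,-0.35],[0,0,0]],[[0.7,0.08,-0.35],[0,0,0]],[[1,0.08,-0.35],[0,0,0]]]'
python3 -c "
from h import *
go(.443,.165,.025,.3)"
```

```text
clock: 6.8
ee_pos: [0.4667, 0.0377, 0.0718]
tcp_rot: [0.777, 0.61, 0.094, 0.119]
wrist_force: [0.3, 0.5, 0.0]
grip_width: 0.008
gripper_force: 0.0
t 6.8 now XYZ [0.4444 0.1475 0.0718] F [0.3 0.5 0. ] shift [ 0.145 -0.128  0.369] turn [ 0.002 -0.001  0.   ]
```

```bash
python3 -m creep '[[[0.15,-0.13,0.37],[0,0,0]],[[0.15,-0.13,0.37],[0,0,0]],[[0.15,-0.13,0.37],[0,0,0]]]'
python3 -c "
from h import *
go(.513,.165,.025,.3)"
```

```text
clock: 7.18
ee_pos: [0.4677, 0.054, 0.0236]
tcp_rot: [0.778, 0.611, 0.092, 0.118]
wrist_force: [-0.5, -0.4, -0.3]
grip_width: -0.001
gripper_force: 0.0
t 7.17 now XYZ [0.4415 0.1636 0.0236] F [-0.5 -0.4 -0.3] shift [0.011 0.573 0.165] turn [-0.  0.  0.]
```

```bash
python3 -m creep '[[[0.01,0.12,0.035],[0,0,0]],[[0.01,0.24,0.07],[0,0,0]],[[0.01,0.36,0.105],[0,0,0]],[[0.01,0.48,0.14],[0,0,0]],[[0.01,0.54,0.16],[0,0,0]]]'
python3 -m creep '[[[0,0.03,0.01],[0,0,0]],[[0,0.04,0.012],[0,0,0]],[[0,0.06,0.018],[0,0,0]]]'
python3 -m creep '[[[0,0.015,0.005],[0,0,0]],[[0,0.03,0.01],[0,0,0]]]'
python3 -c "
from h import *
go(.5185,.165,.025,.3)"
```

```text
clock: 7.8
ee_pos: [0.5345, 0.039, 0.0239]
tcp_rot: [0.778, 0.61, 0.092, 0.118]
wrist_force: [-2.4, 0.3, 2.2]
grip_width: -0.001
gripper_force: 1.3
clock: 8.18
ee_pos: [0.5398, 0.0378, 0.0235]
tcp_rot: [0.778, 0.611, 0.092, 0.117]
wrist_force: [-0.5, 1.1, -1.7]
grip_width: -0.002
gripper_force: 0.5
clock: 8.43
ee_pos: [0.5431, 0.0371, 0.0234]
tcp_rot: [0.778, 0.611, 0.092, 0.117]
wrist_force: [-7.7, 2.7, 5.9]
grip_width: 0.001
gripper_force: 4.3
t 8.43 now XYZ [0.5187 0.1651 0.0234] F [-7.7  2.7  5.9] shift [-0.001  0.002 -0.013] turn [-0.001 -0.     0.001]
```

```bash
python3 -m creep '[[[0,0.02,0.006],[0,0,0]],[[0,0.03,0.01],[0,0,0]]]'
python3 -m creep '[[[0,-0.4,-0.12],[0,0,0]],[[0,-0.7,-0.2],[0,0,0]],[[0,-0.7,-0.2],[0,0,0]]]'
python3 -c "
from h import *
go(.44,.095,.29,.3)
p=viewer.snapshot('top');save(p,'t2')
for t in('tray_left','tray_right'):
        r=nets.silhouettes(t,p)
        P=cloud(p,r[0]['pixels']);P=P[abs(P[:,2]-.05)<.006]
        print(t,r[0]['p'],len(P),'front xcase',np.percentile(P@ex,[0,1,3]),'y',np.percentile(P@ey,[1,99]))
"
```

```text
clock: 8.68
ee_pos: [0.5432, 0.0369, 0.0221]
tcp_rot: [0.778, 0.612, 0.09, 0.114]
wrist_force: [-16.1, 4.1, 11.3]
grip_width: -0.004
gripper_force: 8.3
clock: 9.05
ee_pos: [0.4597, 0.0571, 0.0211]
tcp_rot: [0.777, 0.611, 0.091, 0.117]
wrist_force: [0.1, 0.3, 0.7]
grip_width: -0.001
gripper_force: 0.0
t 9.05 now XYZ [0.433  0.1647 0.0211] F [0.1 0.3 0.7] shift [-0.583  0.71  -2.126] turn [-0.001  0.     0.001]
tray_left 0.72 323 front xcase [0.52771912 0.52792935 0.52815644] y [0.1037931  0.22820642]
tray_right 0.86 323 front xcase [0.52781464 0.52799434 0.52828131] y [-0.03634194  0.08825074]
```

View pics/t2.png

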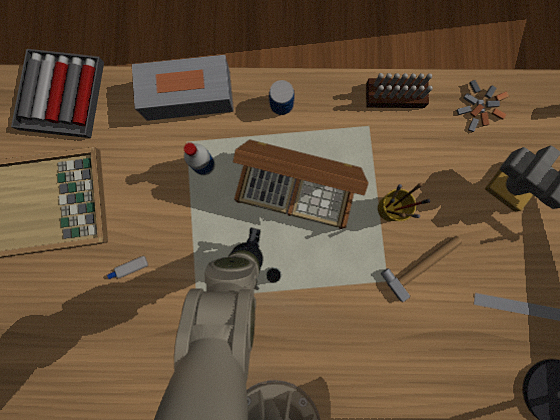

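Both tray fronts are now in line with the case front (from (237,200) to (348,226)), at the same X, and the lid is still raised. I'll go up and over the lid.

```bash
python3 -m creep '[[[0,0.31,-1],[0,0,0]],[[0,0.31,-1],[0,0,0]]]'
python3 -m creep '[[[-0.5,0.31,-1],[0,0,0]],[[-0.5,0.31,-1],[0,0,0]],[[-0.5,0.31,-1],[0,0,0]]]'
python3 -c "
from h import *
go(.56,.095,.31,.15);go(.69,.095,.31,.0)"
```

```text
clock: 9.45
ee_pos: [0.4642, 0.0561, 0.1485]
tcp_rot: [0.778, 0.61, 0.092, 0.117]
wrist_force: [2.0, -0.3, 0.5]
grip_width: -0.003
gripper_force: 0.0
clock: 9.82
ee_pos: [0.4526, -0.0039, 0.2785]
tcp_rot: [0.778, 0.609, 0.095, 0.121]
wrist_force: [0.6, 1.0, -0.9]
grip_width: -0.001
gripper_force: 0.0
t 9.82 now XYZ [0.4405 0.1038 0.2785] F [ 0.6  1.  -0.9] shift [-0.072  1.028  0.054] turn [ 0.076  0.    -0.001]
t 9.82 now XYZ [0.4405 0.1038 0.2785] F [ 0.6  1.  -0.9] shift [-0.07   2.06   0.384] turn [ 0.148 -0.    -0.001]
```

```bash
python3 -m creep '[[[-0.07,0.5,0.03],[0.076,0,0]],[[-0.07,1,0.05],[0.076,0,0]],[[-0.07,1,0.05],[0.076,0,0]]]'
python3 -c "
from h import *
go(.678,.095,.31,.0)"
```

```text
clock: 10.2
ee_pos: [0.5652, -0.0396, 0.3001]
tcp_rot: [0.785, 0.615, 0.043, 0.055]
wrist_force: [-1.6, 0.2, -0.4]
grip_width: -0.002
gripper_force: 0.0
t 10.2 now XYZ [0.5584 0.0959 0.3001] F [-1.6  0.2 -0.4] shift [-0.006  0.999  0.057] turn [ 0.067  0.    -0.001]
```

```bash
python3 -m creep '[[[0,0.5,0.05],[0.067,0,0]],[[0,1,0.06],[0.067,0,0]],[[0,1,0.06],[0.067,0,0]]]'
python3 -c "
from h import *
go(.672,.095,.19,.0);save(viewer.snapshot('scene'),'s3')"
```

```text
clock: 10.58
ee_pos: [0.6807, -0.0675, 0.3044]
tcp_rot: [0.787, 0.617, -0.002, -0.003]
wrist_force: [-1.3, 0.7, -0.3]
grip_width: 0.001
gripper_force: 0.0
t 10.57 now XYZ [0.6772 0.0962 0.3044] F [-1.3  0.7 -0.3] shift [-0.01  -0.037  0.954] turn [-0.003  0.    -0.   ]
```

View pics/s3.png

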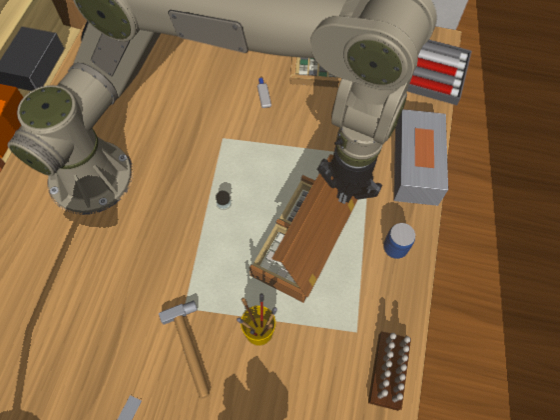

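The lid is still up, and the gripper is above and behind it with the fingertips near (345,197). I'll descend behind the lid.

```bash
python3 -m creep '[[[0,-0.02,0.5],[0,0,0]],[[0,-0.03,0.95],[0,0,0]],[[0,-0.03,0.95],[0,0,0]]]'
python3 -c "
from h import *
go(.672,.095,.19,.0)
for th in (1.135,1.0,.85,.7,.55,.4,.25,.1,0):
    r=.14;print(th,'face point X,Z',np.round([.676-r*np.cos(th)+.01*np.sin(th),.062+r*np.sin(th)+.01*np.cos(th)],4))"
```

```text
clock: 11.0
ee_pos: [0.6679, -0.0637, 0.1923]
tcp_rot: [0.786, 0.618, -0.004, -0.005]
wrist_force: [-1.0, 0.2, -0.5]
grip_width: 0.007
gripper_force: 0.0
t 11.0 now XYZ [0.6639 0.0969 0.1923] F [-1.   0.2 -0.5] shift [-0.016  0.067  0.018] turn [-0.006  0.     0.   ]
1.135 face point X,Z [0.626  0.1931]
1.0 face point X,Z [0.6088 0.1852]
0.85 face point X,Z [0.5911 0.1738]
0.7 face point X,Z [0.5754 0.1598]
0.55 face point X,Z [0.5619 0.1437]
0.4 face point X,Z [0.5509 0.1257]
0.25 face point X,Z [0.5428 0.1063]
0.1 face point X,Z [0.5377 0.0859]
0 face point X,Z [0.536 0.072]
```

```bash
python3 -m creep '[[[0,-0.12,0],[0,0,0]],[[0,-0.21,0],[0,0,0]],[[0,-0.28,0.03],[0,0,0]],[[0,-0.35,0.06],[0,0,0]],[[0,-0.42,0.1],[0,0,0]]]'
python3 -c "
from h import *
go(.588,.095,.16,.0)
p=viewer.snapshot('top');r=nets.tip_of('lid_edge',p)
if r: print(r[0]['p'],world(p,r[0]['point'],depth=dep(p,r[0]['point']))@np.c_[ex,ey,[0,0,1]])"
```

```text
clock: 11.62
ee_pos: [0.6242, -0.0532, 0.1864]
tcp_rot: [0.786, 0.618, 0.001, 0.001]
wrist_force: [0.5, 0.1, 0.4]
grip_width: -0.0
gripper_force: 0.8
t 11.62 now XYZ [0.619  0.0967 0.1864] F [0.5 0.1 0.4] shift [-0.014 -0.259  0.219] turn [0.001 0.    0.   ]
```

```bash
python3 -m creep '[[[0,-0.08,0.05],[0,0,0]],[[0,-0.18,0.13],[0,0,0]],[[0,-0.27,0.22],[0,0,0]],[[0,-0.36,0.34],[0,0,0]],[[0,-0.43,0.46],[0,0,0]]]'
python3 -c "
from h import *
go(.549,.095,.074,.0)
p=viewer.snapshot('scene');save(p,'s4')"
```

```text
clock: 12.35
ee_pos: [0.5734, -0.0408, 0.13]
tcp_rot: [0.786, 0.618, -0.0, -0.0]
wrist_force: [-0.9, 1.2, 1.3]
grip_width: -0.002
gripper_force: 0.5
t 12.35 now XYZ [0.5667 0.0967 0.13  ] F [-0.9  1.2  1.3] shift [-0.014 -0.147  0.467] turn [-0.  0.  0.]
```

View pics/s4.png

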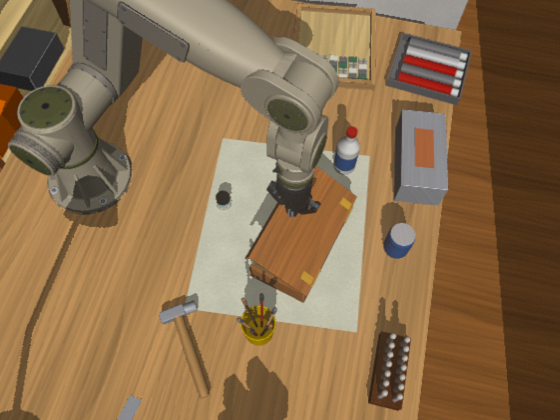

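The lid is partly lowered with the fingertips on its outer face, near (290,212). I'll finish the arc.

```bash
python3 -m creep '[[[0,-0.03,0.09],[0,0,0]],[[0,-0.06,0.18],[0,0,0]],[[0,-0.08,0.27],[0,0,0]],[[0,-0.09,0.35],[0,0,0]],[[0,-0.1,0.41],[0,0,0]]]'
python3 -m creep '[[[0,0,0.02],[0,0,0]],[[0,0,0.04],[0,0,0]]]'
python3 -m creep '[[[0,0,0.02],[0,0,0]],[[0,0,0.04],[0,0,0]]]'

```

```text
clock: 13.02
ee_pos: [0.562, -0.038, 0.0806]
tcp_rot: [0.786, 0.618, -0.0, -0.0]
wrist_force: [-0.2, -0.0, 0.3]
grip_width: 0.001
gripper_force: 0.3
clock: 13.28
ee_pos: [0.5625, -0.0381, 0.0766]
tcp_rot: [0.786, 0.618, 0.0, 0.0]
wrist_force: [0.1, 0.9, 0.6]
grip_width: -0.003
gripper_force: 0.3
clock: 13.52
ee_pos: [0.5625, -0.0382, 0.0719]
tcp_rot: [0.786, 0.618, 0.0, 0.0]
wrist_force: [-2.3, -0.8, 15.7]
grip_width: -0.002
gripper_force: 9.0
```

It seats firmly at Z = 0.072 with 15.7 N. I'll press once more, lift off and check.

```bash
python3 -m creep '[[[0,0,0.01],[0,0,0]],[[0,0,0.01],[0,0,0]]]'
python3 -m creep '[[[0,0,-0.3],[0,0,0]],[[0,0,-0.8],[0,0,0]],[[0,-0.5,-1],[0,0,0]],[[0,-1,-1],[0,0,0]],[[0,-1,-1],[0,0,0]]]'
python3 - <<'E'
from h import *
p=viewer.snapshot('scene');save(p,'s5')
r=nets.silhouettes("lid",p);P=cloud(p,cv2.erode(r[0]["pixels"].astype(np.uint8),np.ones((5,5)))>0)
P=P[abs(P[:,2]-.075)<.012];c=np.linalg.lstsq(np.c_[P@ex,P@ey,np.ones(len(P))],P[:,2],rcond=None)[0]
print(len(P),"slope",c[:2],"z pct",np.percentile(P[:,2],[5,50,95]));print(ctrl.read_state()["wrist_force"])
E
```

```text
clock: 13.78
ee_pos: [0.5625, -0.0381, 0.072]
tcp_rot: [0.786, 0.618, 0.0, 0.001]
wrist_force: [-3.3, 1.3, 9.4]
grip_width: 0.001
gripper_force: 4.6
clock: 14.4
ee_pos: [0.4403, -0.0081, 0.1901]
tcp_rot: [0.786, 0.618, -0.001, -0.002]
wrist_force: [0.6, -0.3, 1.7]
grip_width: 0.002
gripper_force: 0.0
6449 slope [0.00154993 0.00075498] z pct [0.06849651 0.07235458 0.07601274]
[ 0.16972721 -1.29493549  0.44129633]
```

View pics/s5.png

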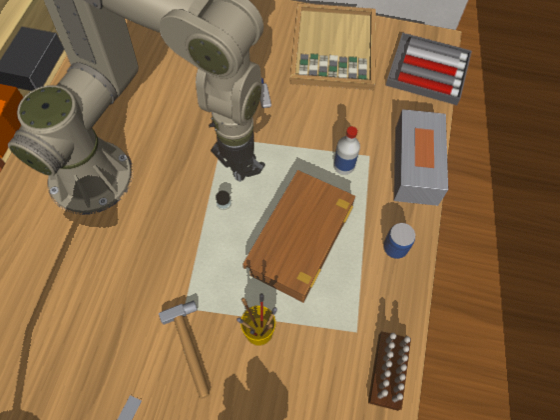

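The lid lies level at 72 mm (slope about 0.002), covering (245,175)–(355,300). The bystanders haven't moved and the arm is clear.

```bash
python3 -c "
from h import *
print(job.close_job())"
```

```text
the job is handed in; nothing more can be done
None
```

The case is closed and the job is handed in at about 14.5 s on the robot's clock: both trays were pushed home first, then the lid was pressed fully shut (level at 72 mm), with the bystanders in place in the last picture; no verdict came back.

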